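Screw the cap on a refilled humidifier tank

TASK

The humidifier's water tank has been refilled and stands neck up on the counter. Put its screw cap on and turn it fully home, so that the tank can be turned over without leaking, and let go of it. The threads are soft plastic and start only when the cap has dropped in: start gently, and if the cap binds early while it still stands high, its threads are crossed, so stop, turn it back until it drops, and only then screw it down; never force it, do not drag the tank about, and leave the mug, candle, marker and tape where they are.

Things in the scene. Friction and masses are not known exactly. Their poses are not given: they have to be found in the camera images.
- cap: grey plastic screw cap standing upright on the counter, left of the tank. Origin: centre of its underside, z up. Round skirt 64 mm across, 20 tall, open below. Weight about 80 g
- cap_knob (a point): middle of the six-sided knob on top of the cap, on its axis, 35 mm above its underside; axes as the cap's. The knob is 40 mm across its flats and 46 across its corners and reaches from 20 to 46 mm above the underside; two of its flats face along the y axis, the others every 60 degrees from there
- cap_seal (a point): face of the spring-backed sealing washer inside the cap, on its axis, 12.5 mm above the underside; it yields up to 4.5 mm at 1.5 N per mm. Below it four lugs (6 mm wide, 4 tall, rounded, 90 degrees apart) stand inside the skirt at its lower edge; they slip over the neck and work in its thread
- tank: round frosted plastic water tank, 128 mm across, 142 tall to its shoulder, 2.6 kg, standing loose with its neck up. Origin: centre of its underside, z up
- tank_window (a point): middle of the upright level window on the tank's side, 65 mm from its axis, 66 above its underside
- tank_rim (a point): centre of the open mouth of the tank's neck, 166 mm above the tank's underside, z up. The neck is 24 tall and 45 mm across, tapering to 41 in its top 3 mm; the cap's lugs clear it by 1.3 mm all round. Its four-start right-handed thread (clockwise from above tightens) repeats every 90 degrees; how it is turned about the neck cannot be told from the axes
- tank_thread (a point): on the neck's axis 8 mm below the rim, where the ribs begin. Going clockwise, each quarter has a rib (55 degrees, falling 3.6 mm), a stop post at its low end (7) and an open gap (28; a lug takes 13). Crossed, with lugs riding on ribs or posts, the cap's underside stays 3 to 8.5 mm below the rim; clockwise it binds on the posts, anticlockwise it reaches the gaps within 80 degrees
- tank_home (a point): on the neck's axis 15.3 mm below the rim: where the cap's underside is when fully home. Dropped into the gaps it is 12.5 below the rim (washer touching); turning back further is stopped by the posts, and 55 to 70 degrees clockwise draw it down under the ribs to the posts. Friction takes under 0.15 Nm; 0.3 Nm about the axis or more means a stop
- mug: white coffee mug with a blue band, 102 mm tall, standing on a round coaster right of the tank; to be left alone
- candle: candle in a glass, 74 mm across and 77 tall, standing behind, right of the wooden chest; to be left alone
- marker: marker pen, 17 mm thick and 135 long (along its own y), lying between cap and tank; to be left alone
- tape: roll of tape, 96 mm across and 25 tall, lying flat left of the cap; to be left alone
Mind the look-alikes: they are no part of the job. Of the things that look like the cap, the smaller one is meant.

How it is judged:
On the way, in this order (a step that is already met when the one before it is completed fails the run):
1. the cap is brought over the tank's mouth, above the rim (horizontal distance between cap and tank_rim below 0.03 m and z of cap in the frame of tank_rim above 0 m), for 0.05 s.
2. the cap has dropped into the thread: its underside at least 10.5 mm below the rim, centred within 4 mm (z of cap in the frame of tank_rim below -0.0105 m and horizontal distance between cap and tank_rim below 0.004 m), for 0.2 s.
At the end, for the whole second after the job is handed in: The cap is screwed fully home: its underside at least 14.3 mm below the rim (15.3 at the stop), centred within 4 mm, in line with the neck within 0.1 rad, at rest and released, with the tank standing upright (z of cap in the frame of tank_rim below -0.0143 m and horizontal distance between cap and tank_rim below 0.004 m and angle between the z axis of cap and the z axis of tank, either way round below 0.1 rad and linear speed of cap below 0.02 m/s and angle between tank's own z axis and vertical below 0.05 rad); the robot touches nothing.
It fails at once if the threads are forced: more than 40 N between cap and tank (contact force between cap and tank above 40 N).
It fails at once if the tank is shoved more than 20 mm, tipped, or dragged round (its level window moved more than 20 mm) (distance of any of tank_window, tank from where it was at the start of the episode above 0.02 m or angle between tank's own z axis and vertical above 0.12 rad).
It fails at once if the mug, candle, marker or tape is moved more than 30 mm (distance of any of mug, candle, marker, tape from where it was at the start of the episode above 0.03 m).
It also fails if it takes over 64 s, if anything falls off the work surface, if the arm or the gripper's body presses on something with over 40 N, if the wrist force passes 120 N, or if a joint passes its speed limit or range.

ROBOT

A 6-joint arm with a two-finger parallel gripper is mounted at the origin on a cart in front of the work surface, level with it; the furniture and walls round the work are solid. World frame = base frame: x ahead of the robot, y to its left, z up, the work surface at z = 0. Lengths are in m, angles in rad, forces in N, time in s.
With the tool pointing down it reaches from about 0.375 to 0.9 m from the base axis. Payload 3.1 kg.
Tool frame: the origin (TCP) lies between the finger pads; the fingertips stand 17 mm ahead of it and the grasp point (between the pads) lies 2 mm behind it (robot.nose_length is the distance from the TCP to the fingertips, in m); z points along the fingers, y is the line along which they close (so a half turn about z gives the same grasp; the last joint's range is limited). The gripper opens to 87 mm and grips with 3 to 60 N. Pads are 19 mm wide; open, the fingers measure 117 mm over their backs; the gripper's body (75 mm by 190 mm) begins 51 mm behind the grasp point.
Start: joints at [1.169, 0.527, 1.433, -0, 1.181, -0.178], TCP at [0.139, 0.609, 0.219] pointing down, gripper open.
Joint ranges: [-3.08, 3.08], [-0.75, 2.2], [0.22, 2.44], [-1.43, 4.57], [0, 2.65], [-2.85, 2.85]. Speed limits (rad/s): [2.79, 2.79, 3.14, 3.14, 3.14, 3.14].

INTERFACE

Orientations are given as a unit quaternion [x, y, z, w].
In Python, from rig import robot, cams gives the robot as it stands.
- The arm moves only by the shell command python3 -m pendant 'ROWS' [FORCE]. ROWS is JSON, a list of rows, each an object with "jaw": the opening, from 0 (shut) to 1 (fully open); "linear": the shift along the tool's x, y, z in cm, a list of three; "twist": the turn about the tool's z in degrees. A call has 1 to 12 rows; each row shifts and turns the commanded pose from where the row before left it, along the tool's axes as they then stand; what a row does not reach is not made up. A row lasts 1/12 s, in which the tool goes at most 41.7 mm and 7.16 degrees, less where a joint would pass 70% of its speed; a pose out of reach is approached as far as the arm can. A call is refused whole if a number of a shift passes 4.17 or a number of a turn 7.16, either way. A call with a gripper value outside its range is refused whole. The fingers move at their own pace and stop on an object; FORCE is the grip in N (left out, the last holds). Time passes only in rows, so rows that do not move let the fingers close. It gives the time, the measured TCP pose, the force, the opening and the grip force at its end, in the units of the state.
- robot.get_obs(): the state, without advancing time (a new reading comes with each control period).
- cams.camera(name): name is "scene" or "top" or "wrist"; returns a dict with "color" (420x560x3 uint8, blue, green, red), "depth" (420x560 float32, m along the optical axis (not along the pixel's ray), 0 where there is no reading), "fov_y" (degrees; the focal length in pixels is half the picture's height over the tangent of half this angle, whatever the lens; pixels are square), "cx", "cy" (the principal point, pixels), "k1" (the pictures are not rectified: a ray, as slopes to the right and down, at radius r is drawn at 1 + k1 r^2 times it, then the intrinsics apply), "view" (4x4, takes a point from world to camera coordinates). Camera axes: x right, y down, z forward; pixel columns grow to the right and rows downward; lengths in m; the calibration is good to about 2 mm. A picture is of the moment at which its call begins.
- robot.hand_in(): hands the job in; it is judged then, once.
The state is a dict: "time": time; "q": joint angles; "joint_velocities": joint speeds; "joint_torque": joint torques, N m; "position": TCP position; "tool_rot": TCP orientation; "ft_force": force on the tool from outside, world axes, zero at the start; "moment": the same for the moment, N m; "grip_width": finger opening in m; "grip_force": force on a finger pad.
Only numpy, scipy, OpenCV 4.12 (cv2) and the standard library are available. Lean on these libraries where they do the work, as an engineer would, in place of code of your own. Each camera call takes 0.05 s, during which the arm holds its last target. There are 200 camera calls.

## Working session

There is one attempt and no reset: what is moved stays moved. The work goes in short steps, Python scripts to look and compute and a shell command to move; the robot and the scene stay as the last step left them, time stands still between calls to the robot, and variables do not carry over. Pictures are saved under pics/ and viewed, at most 10 in all, crops included, and the job is handed in when it is done.

```bash
ls; mkdir -p pics; cat > h.py <<'E'
import numpy as np,cv2
from rig import robot,cams
def cam(n):
    c=cams.camera(n); c['f']=c['color'].shape[0]/2/np.tan(np.radians(c['fov_y'])/2); return c
def ray(c,uv):
    K=np.array([[c['f'],0,c['cx']],[0,c['f'],c['cy']],[0,0,1.]])
    p=cv2.undistortPoints(np.array(uv,float).reshape(-1,1,2),K,np.array([c['k1'],0,0,0.]))[:,0]
    V=np.array(c['view']);R,t=V[:3,:3],V[:3,3]
    return -R.T@t,np.c_[p,np.ones(len(p))]@R
def onz(c,uv,z):
    o,d=ray(c,uv); return o+d*((z-o[2])/d[:,2])[:,None]
def depth_pts(c,uv):
    o,d=ray(c,uv); uv=np.array(uv,int).reshape(-1,2); return o+d*c['depth'][uv[:,1],uv[:,0]][:,None]
E
python3 - <<'E'
from h import *
a=cam('scene');b=cam('top')
cv2.imwrite('pics/scene.png',a['color']);cv2.imwrite('pics/top.png',b['color'])
for c in(a,b):print(c['f'],c['k1'],ray(c,[[c['cx'],c['cy']]]))
print(robot.get_obs())
E
```

```text
pics
403.9111142410717 -0.09009307487030256 (array([ 0.13512165, -0.6181316 ,  0.88045557]), array([[ 0.41002874,  0.5955836 , -0.69076524]]))
512.0291791825463 -0.05966138477412642 (array([0.42850056, 0.02345357, 1.63929755]), array([[ 0.0971295 ,  0.01177663, -0.99520208]]))
{'time': 0.1, 'q': array([ 1.16852086e+00,  5.28360038e-01,  1.43378232e+00, -2.41223671e-05,
        1.18137424e+00, -1.78542454e-01]), 'joint_velocities': array([-0.0009282 , -0.0030936 , -0.00173187, -0.0006167 ,  0.00115857,
        0.00229974]), 'joint_torque': array([-4.65043922e-04, -4.40986526e+01, -1.77150464e+01,  6.34798058e-02,
        5.34323242e-02, -5.39461860e-05]), 'position': array([0.13840951, 0.60880131, 0.21817498]), 'tool_rot': array([ 1.11628720e-01,  9.93749517e-01, -9.24884846e-04, -2.64768247e-04]), 'ft_force': array([-0.55427276,  0.16430398,  0.29575573]), 'moment': array([0.03006593, 0.0537819 , 0.0196291 ]), 'grip_force': 0.0, 'grip_width': 0.08699972729466215}
```

View pics/scene.png

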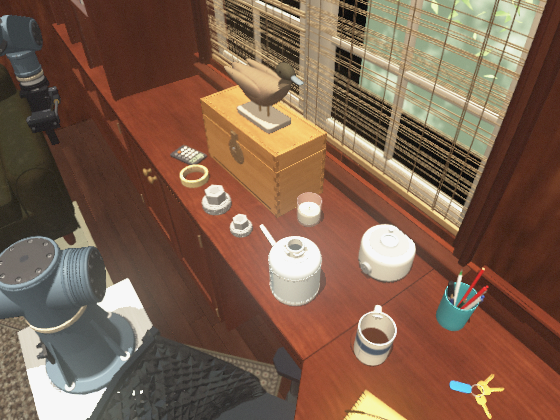

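View pics/top.png

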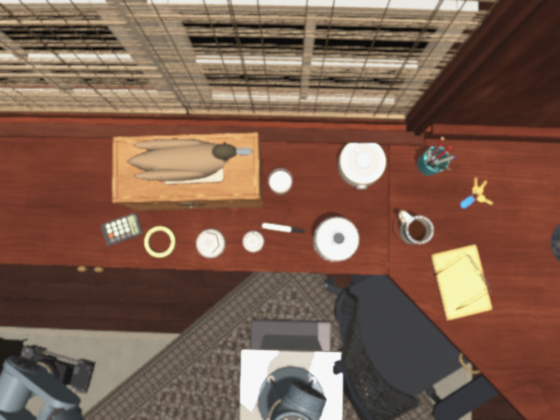

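The scene shows two caps: the smaller is at about (240,225) in scene and (253,241) in top. The tank mouth is at (294,246) in scene and (337,238) in top. I'll measure both in a closer crop.

```bash
python3 - <<'E'
from h import *
b=cam('top');im=b['color']
def crop(u,v,r=24):return cv2.resize(im[v-r:v+r,u-r:u+r],(384,384),interpolation=cv2.INTER_CUBIC)
cv2.imwrite('pics/crop.png',np.hstack([crop(253,241),crop(338,239)]))
g=cv2.cvtColor(im,cv2.COLOR_BGR2HSV)
for name,uv,r,z in(('capskirt',(253,241),15,.02),('bigcap',(210,243),20,.025),('tank',(336,239),28,.142)):
    m=((g[...,1]<70)&(g[...,2]>110)).astype(np.uint8)
    k=np.zeros_like(m);cv2.circle(k,uv,r,1,-1);m*=k
    cs,_=cv2.findContours(m,cv2.RETR_EXTERNAL,cv2.CHAIN_APPROX_NONE)
    c=max(cs,key=cv2.contourArea);(x,y),rr=cv2.minEnclosingCircle(c)
    print(name,x,y,rr,onz(b,[[x,y],[x+rr,y]],z),depth_pts(b,[[x,y]]))
# mouth: dark
d=(im[225:252,325:352].mean(2)<110).astype(np.uint8)
n,l,s,ce=cv2.connectedComponentsWithStats(d);i=1+s[1:,4].argmax();u=ce[i]+[325,225]
print('mouth',u,s[i],onz(b,[u],.166))
print(depth_pts(b,[[253,241],[253,243],[338,229],[338,231],[338,246],[346,238]]))
E
```

```text
capskirt 252.84959411621094 240.94715881347656 10.778404235839844 [[0.49274124 0.13257867 0.02      ]
 [0.49361269 0.09847538 0.02      ]] [[0.49164307 0.13071323 0.04768118]]
bigcap 210.29090881347656 242.92727661132812 14.6176176071167 [[0.48281018 0.26656786 0.025     ]
 [0.48402171 0.22029515 0.025     ]] [[0.48149988 0.26070239 0.06394714]]
tank 335.5 238.5 23.505416870117188 [[ 0.50110898 -0.11704405  0.142     ]
 [ 0.50278726 -0.18579638  0.142     ]] [[ 0.50092496 -0.11668795  0.14579495]]Traceback (most recent call last):
  File "<stdin>", line 14, in <module>
ValueError: attempt to get argmax of an empty sequence
```

View pics/crop.png

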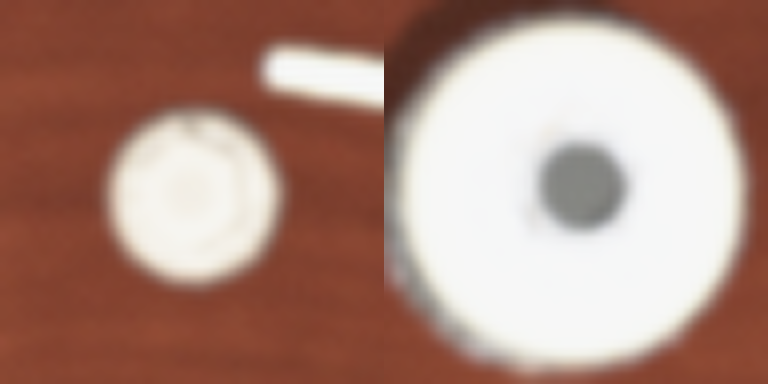

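The crop shows the small cap at top pixel (252.9,240.9), so about (0.492,0.131). The mouth is at (338.9,238.1). I'll move over the cap and use the wrist camera.

```bash
R='{"jaw":1,"linear":[-2.8,-2.4,0],"twist":0}'; python3 -m pendant '[{"jaw":1,"linear":[-2.8,-2.4,0],"twist":0},{"jaw":1,"linear":[-2.8,-2.4,0],"twist":0},{"jaw":1,"linear":[-2.8,-2.4,0],"twist":0},{"jaw":1,"linear":[-2.8,-2.4,0],"twist":0},{"jaw":1,"linear":[-2.8,-2.4,0],"twist":0},{"jaw":1,"linear":[-2.8,-2.4,0],"twist":0},{"jaw":1,"linear":[-2.8,-2.4,0],"twist":0},{"jaw":1,"linear":[-2.8,-2.4,0],"twist":0},{"jaw":1,"linear":[-2.8,-2.4,0],"twist":0},{"jaw":1,"linear":[-2.8,-2.4,0],"twist":0},{"jaw":1,"linear":[-2.8,-2.4,0],"twist":0},{"jaw":1,"linear":[-2.8,-2.4,0],"twist":0}]'
python3 -m pendant '[{"jaw":1,"linear":[-2.8,-2.4,0],"twist":0},{"jaw":1,"linear":[-2.8,-2.4,0],"twist":0},{"jaw":1,"linear":[-2.8,-2.4,0],"twist":0},{"jaw":1,"linear":[-2.8,-2.4,0],"twist":0},{"jaw":1,"linear":[0,0,0],"twist":0},{"jaw":1,"linear":[0,0,0],"twist":0}]'
python3 - <<'E'
from h import *
b=cam('wrist');print(b['f'],b['k1'],ray(b,[[b['cx'],b['cy']]]),robot.get_obs()['q'],robot.get_obs()['position'])
cv2.imwrite('pics/w1.png',b['color'])
a=cam('top')
cv2.imwrite('pics/x.png',a['color'])
print(onz(a,[[338.9,238.1],[337.5,238.5]],.166))
E
```

```text
time: 1.15
position: [0.403, 0.2524, 0.219]
tool_rot: [0.112, 0.994, -0.0, -0.0]
ft_force: [0.3, -0.2, -0.1]
grip_width: 0.0867
grip_force: 0.0
time: 1.65
position: [0.4913, 0.1339, 0.2188]
tool_rot: [0.114, 0.994, 0.0, -0.0]
ft_force: [-0.5, 0.2, -0.0]
grip_width: 0.087
grip_force: 0.0
355.9712868962959 -0.043493178469792476 (array([0.41058934, 0.15331299, 0.38437634]), array([[ 0.29574032, -0.06659373, -0.95294435]])) [ 4.84727270e-02  3.72239393e-01  1.72088379e+00  5.11977992e-04
  1.04992808e+00 -1.29666626e+00] [0.48998552 0.13503745 0.21866494]
[[ 0.50133568 -0.12455482  0.166     ]
 [ 0.50008634 -0.12054517  0.166     ]]
```

View pics/w1.png

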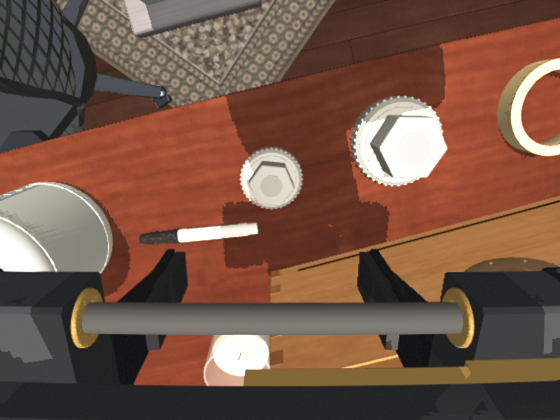

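The wrist view shows the small cap at (271,178), the big cap at (400,140) and the tank at lower left. I need the knob's corners next.

```bash
python3 - <<'E'
from h import *
im=cv2.imread('pics/w1.png')[138:218,231:311]
g=cv2.createCLAHE(3,(4,4)).apply(cv2.cvtColor(im,cv2.COLOR_BGR2GRAY))
cv2.imwrite('pics/w1c.png',cv2.resize(g,(560,560),interpolation=cv2.INTER_CUBIC))
E
```

```text
(no output)
```

View pics/w1c.png

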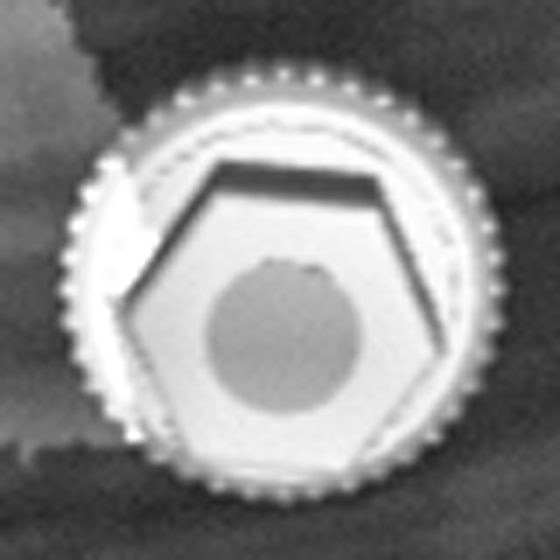

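The crop shows the knob's top corners at about (214,192), (378,206), (442,342), (350,472), (185,460) and (122,312), with a dimple at (284,336).

```bash
python3 - <<'E'
from h import *
b=cam('wrist')
f=lambda c:(np.array(c,float)/7+[231,138]-.43)
P=onz(b,f([(214,192),(378,206),(442,342),(350,472),(185,460),(122,312)]),.046)
c=P.mean(0);print(P,c,onz(b,f([(284,336)]),.046),onz(b,f([(284,280)]),.02)[0])
d=P-c;print(np.hypot(d[:,0],d[:,1]),np.degrees(np.arctan2(d[:,1],d[:,0]))%60)
o=robot.get_obs();from scipy.spatial.transform import Rotation as R
T=R.from_quat(o['tool_rot']).as_matrix();print(T)
tw=[c[0],c[1],.042];print('tool shift cm',T.T@(np.array(tw)-o['position'])*100)
print('tool y',np.degrees(np.arctan2(T[1,1],T[0,1]))%60)
E
```

```text
[[0.46834623 0.13122924 0.046     ]
 [0.4752429  0.15276503 0.046     ]
 [0.49603847 0.15742001 0.046     ]
 [0.51174296 0.14080266 0.046     ]
 [0.50480819 0.11837112 0.046     ]
 [0.48193554 0.1148487  0.046     ]] [0.48968572 0.13590613 0.046     ] [[0.49029843 0.13607777 0.046     ]] [0.4881794  0.13654488 0.02      ]
[0.02184598 0.02219949 0.02243222 0.0225942  0.02315525 0.02243837] [12.36181621 10.58626681 13.54884689 12.51624451 10.77502299  9.79389319]
[[-9.75248153e-01  2.21106401e-01 -1.73207160e-03]
 [ 2.21106257e-01  9.75249684e-01  2.76485400e-04]
 [ 1.75033497e-03 -1.13329991e-04 -9.99998462e-01]]
tool shift cm [-0.10594185 -0.02091103 17.67199557]
tool y 17.2259743861446
```

```bash
python3 -m pendant '[{"jaw":1,"linear":[-0.1,0,3.5],"twist":-6.1},{"jaw":1,"linear":[0,0,3.5],"twist":-6.1},{"jaw":1,"linear":[0,0,3.5],"twist":-6.1},{"jaw":1,"linear":[0,0,3.5],"twist":-6.1},{"jaw":1,"linear":[0,0,1.5],"twist":0},{"jaw":1,"linear":[0,0,1.5],"twist":0},{"jaw":1,"linear":[0,0,0.9],"twist":0},{"jaw":1,"linear":[0,0,0],"twist":0},{"jaw":1,"linear":[0,0,0],"twist":0}]'; python3 - <<'E'
from h import *
o=robot.get_obs();print(o['position'],o['q'],o['tool_rot'])
E
```

```text
time: 2.55
position: [0.4908, 0.1362, 0.0402]
tool_rot: [-0.102, 0.995, 0.0, -0.0]
ft_force: [-0.6, 0.6, 0.1]
grip_width: 0.0875
grip_force: 0.0
[0.49076568 0.13616505 0.04015765] [ 5.09318774e-02  6.69933018e-01  1.85840253e+00  2.05933978e-05
  6.13825862e-01 -1.72351361e+00] [-1.01640334e-01  9.94821171e-01  2.03872355e-05 -2.83706209e-04]
```

```bash
python3 -m pendant '[{"jaw":0.4,"linear":[0,0,0],"twist":0},{"jaw":0.4,"linear":[0,0,0],"twist":0},{"jaw":0.4,"linear":[0,0,0],"twist":0},{"jaw":0.4,"linear":[0,0,0],"twist":0},{"jaw":0.4,"linear":[0,0,0],"twist":0},{"jaw":0.4,"linear":[0,0,0],"twist":0},{"jaw":0.4,"linear":[0,0,0],"twist":0},{"jaw":0.4,"linear":[0,0,0],"twist":0}]' 30; python3 -m pendant '[{"jaw":0.2,"linear":[0,0,0],"twist":0},{"jaw":0,"linear":[0,0,0],"twist":0},{"jaw":0,"linear":[0,0,0],"twist":0},{"jaw":0,"linear":[0,0,0],"twist":0}]' 30
```

```text
time: 3.22
position: [0.4913, 0.1352, 0.0401]
tool_rot: [-0.101, 0.995, -0.0, 0.0]
ft_force: [-0.1, -1.1, 0.2]
grip_width: 0.0415
grip_force: 0.2
time: 3.55
position: [0.4913, 0.1353, 0.0401]
tool_rot: [-0.101, 0.995, -0.0, 0.0]
ft_force: [1.0, 0.3, 0.7]
grip_width: 0.0389
grip_force: 30.0
```

```bash
python3 -m pendant '[{"jaw":0,"linear":[0,0,-1],"twist":0},{"jaw":0,"linear":[0,0,-3],"twist":0},{"jaw":0,"linear":[0,0,-3.8],"twist":0},{"jaw":0,"linear":[0,0,-3.8],"twist":0},{"jaw":0,"linear":[0,0,-3.8],"twist":0},{"jaw":0,"linear":[0,0,-3.8],"twist":0},{"jaw":0,"linear":[0,0,-3.8],"twist":0},{"jaw":0,"linear":[0.4,-3,0],"twist":0},{"jaw":0,"linear":[0.4,-3.5,0],"twist":0},{"jaw":0,"linear":[0.4,-3.5,0],"twist":0},{"jaw":0,"linear":[0.4,-3,0],"twist":0},{"jaw":0,"linear":[0,0,0],"twist":0}]'; python3 - <<'E'
from h import *
o=robot.get_obs();print(o['position'],o['q'])
b=cam('wrist');cv2.imwrite('pics/w2.png',b['color'])
V=np.array(b['view']);print(V.tolist())
E
```

```text
time: 4.55
position: [0.5022, 0.0, 0.2708]
tool_rot: [-0.099, 0.995, -0.002, 0.001]
ft_force: [1.0, 0.8, -0.7]
grip_width: 0.0388
grip_force: 30.0
[5.02237878e-01 4.40623775e-06 2.70780058e-01] [-0.22110488  0.29727079  1.67049963 -0.00298946  1.17170998 -1.98825588]
[[-0.19695824814669685, 0.9804097667025543, -0.0020341684367876697, 0.09881077459227852], [0.9336671054200482, 0.18820014788412956, 0.30470713905805086, -0.5228150900939033], [0.29912068591713087, 0.05811534815035318, -0.952443920430925, 0.2905953955706997], [0.0, 0.0, 0.0, 1.0]]
```

View pics/w2.png

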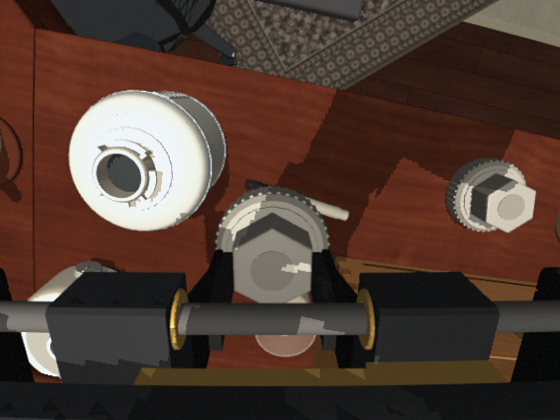

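The wrist view shows the tank at left with its neck mouth around (125,173). I'll fit the rim from depth points at rim height.

```bash
python3 - <<'E'
from h import *
b=cam('wrist');im=b['color']
uu,vv=np.meshgrid(np.arange(70,190),np.arange(110,240));uv=np.c_[uu.ravel(),vv.ravel()]
P=depth_pts(b,uv)
z=P[:,2];print(np.histogram(z,np.arange(.10,.20,.005)))
def fit(Q):
    A=np.c_[2*Q[:,:2],np.ones(len(Q))];s=np.linalg.lstsq(A,(Q[:,:2]**2).sum(1),rcond=None)[0]
    return s[:2],np.sqrt(s[2]+s[:2]@s[:2])
r=(z>.1635)&(z<.172)
m=np.zeros(im.shape[:2],np.uint8);m[uv[r,1],uv[r,0]]=255
m=cv2.morphologyEx(m,cv2.MORPH_CLOSE,np.ones((3,3)))
cs,h=cv2.findContours(m,cv2.RETR_CCOMP,cv2.CHAIN_APPROX_NONE)
for c,k in zip(cs,h[0]):
    if len(c)>30:
        e=cv2.fitEllipse(c); print(k[3],len(c),e,onz(b,[e[0]],.166),fit(onz(b,c[:,0],.166)))
q=(z>.138)&(z<.148);print('shoulder mean z',np.median(z[q]))
v=im.copy();v[m>0]=(0,0,255)
cv2.imwrite('pics/w2c.png',np.hstack([cv2.resize(x[120:225,75:180],(400,400),interpolation=cv2.INTER_CUBIC) for x in(im,v)]))
E
```

```text
(array([   9,    7,    9,   68,  109,  343, 1657, 3752, 3592, 1228,  219,
        763,  822,  556,    0,    0,    0,    0,    0]), array([0.1  , 0.105, 0.11 , 0.115, 0.12 , 0.125, 0.13 , 0.135, 0.14 ,
       0.145, 0.15 , 0.155, 0.16 , 0.165, 0.17 , 0.175, 0.18 , 0.185,
       0.19 , 0.195]))
-1 203 ((116.36177062988281, 174.2249298095703), (52.88927459716797, 60.0832405090332), 138.21881103515625) [[ 0.50126121 -0.12049789  0.166     ]] (array([ 0.50181709, -0.12049364]), np.float64(0.022186113120884404))
0 131 ((115.0150375366211, 175.1251678466797), (41.89193344116211, 48.37588882446289), 141.2504425048828) [[ 0.50218723 -0.12149602  0.166     ]] (array([ 0.50253476, -0.12149356]), np.float64(0.017883652772391852))
shoulder mean z 0.14125509267513345
```

View pics/w2c.png

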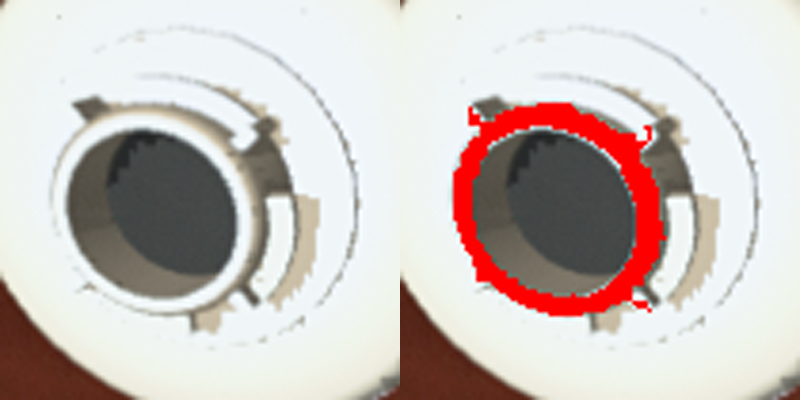

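The rim fit is good: centre (0.502,-0.121), with the hole radius at 17.9 mm and the outer radius at 22 mm. Now I'll wind the wrist forward so there is room to turn either way.

```bash
python3 - <<'E'
from h import *
b=cam('wrist');o=robot.get_obs();print(o['position'])
from scipy.spatial.transform import Rotation as R
T=R.from_quat(o['tool_rot']).as_matrix()
im=b['color'];g=cv2.cvtColor(im,cv2.COLOR_BGR2GRAY)[235:300,230:315]
ci=cv2.HoughCircles(cv2.resize(g,None,fx=4,fy=4,interpolation=cv2.INTER_CUBIC),cv2.HOUGH_GRADIENT,1,50,param1=60,param2=25,minRadius=60,maxRadius=110)
print(ci)
for u in ([273,271],)+tuple((c[:2]/4+[230,235]-.4) for c in (ci[0][:2] if ci is not None else [])):
    print(u,T.T@(onz(b,[u],o['position'][2]+.006)[0]-o['position'])*1000)
E
python3 -m pendant '[{"jaw":0,"linear":[0,0,0],"twist":7.1},{"jaw":0,"linear":[0,0,0],"twist":7.1},{"jaw":0,"linear":[0,0,0],"twist":7.1},{"jaw":0,"linear":[0,0,0],"twist":7.1},{"jaw":0,"linear":[0,0,0],"twist":7.1},{"jaw":0,"linear":[0,0,0],"twist":7.1},{"jaw":0,"linear":[0,0,0],"twist":7.1},{"jaw":0,"linear":[0,0,0],"twist":7.1},{"jaw":0,"linear":[0,0,0],"twist":7.1},{"jaw":0,"linear":[0,0,0],"twist":7.1}]'
python3 -m pendant '[{"jaw":0,"linear":[0,0,0],"twist":7.1},{"jaw":0,"linear":[0,0,0],"twist":7.1},{"jaw":0,"linear":[0,0,0],"twist":7.1},{"jaw":0,"linear":[0,0,0],"twist":7.1},{"jaw":0,"linear":[0,0,0],"twist":7.1},{"jaw":0,"linear":[0,0,0],"twist":7.1},{"jaw":0,"linear":[0,0,0],"twist":7.1},{"jaw":0,"linear":[0,0,0],"twist":7.1},{"jaw":0,"linear":[0,0,0],"twist":0},{"jaw":0,"linear":[0,0,0],"twist":0}]'
python3 - <<'E'
from h import *
from scipy.spatial.transform import Rotation as R
o=robot.get_obs();T=R.from_quat(o['tool_rot']).as_matrix()
print(o['q'],o['position']);print(T.T@(np.array([.502,-.1212,.26])-o['position'])*100,T)
E
```

```text
[0.50102887 0.00497332 0.27017408]
None
[273, 271] [-0.95281851  0.19669048 -6.00031198]
time: 5.53
position: [0.501, 0.0067, 0.27]
tool_rot: [0.497, 0.868, 0.0, -0.001]
ft_force: [0.2, -0.9, -0.5]
grip_width: 0.039
grip_force: 30.0
time: 6.37
position: [0.5012, 0.0061, 0.27]
tool_rot: [0.848, 0.53, -0.0, -0.0]
ft_force: [-0.4, 0.6, -0.9]
grip_width: 0.0388
grip_force: 30.0
[-2.11262362e-01  2.97613180e-01  1.67235265e+00  2.99999637e-04
  1.17234662e+00  2.41149621e-01] [0.50119036 0.00612481 0.27002369]
[-11.41558116   5.64074108   0.99695193] [[ 4.37240935e-01  8.99344176e-01 -6.45799267e-04]
 [ 8.99344403e-01 -4.37240743e-01  4.21285658e-04]
 [ 9.65110520e-05 -7.64999292e-04 -9.99999703e-01]]
```

```bash
python3 -m pendant '[{"jaw":0,"linear":[-2.85,1.41,0],"twist":0},{"jaw":0,"linear":[-2.85,1.41,0],"twist":0},{"jaw":0,"linear":[-2.85,1.41,0],"twist":0},{"jaw":0,"linear":[-2.85,1.41,0],"twist":0},{"jaw":0,"linear":[0,0,2],"twist":0},{"jaw":0,"linear":[0,0,2],"twist":0},{"jaw":0,"linear":[0,0,1],"twist":0},{"jaw":0,"linear":[0,0,0],"twist":0},{"jaw":0,"linear":[0,0,0],"twist":0},{"jaw":0,"linear":[0,0,0],"twist":0}]'
python3 - <<'E'
from h import *
o=robot.get_obs();print(o['position'],o['q'],o['ft_force'],o['moment'])
a=cam('scene')['color'];b=cam('wrist')['color']
cv2.imwrite('pics/s2.png',np.hstack([cv2.resize(a[180:320,230:370],(400,400)),cv2.resize(b[130:330,170:370],(400,400))]))
E
```

```text
time: 7.2
position: [0.5026, -0.1221, 0.2209]
tool_rot: [0.849, 0.529, 0.0, 0.001]
ft_force: [-0.1, 0.3, -0.8]
grip_width: 0.0388
grip_force: 30.0
[ 0.50259425 -0.12208528  0.22087725] [-4.54612484e-01  3.80043705e-01  1.69938095e+00  4.09086971e-05
  1.06061749e+00  1.14626276e-03] [-0.1179501   0.26181203 -0.84182308] [-0.02191804  0.06029802  0.00838935]
```

View pics/s2.png

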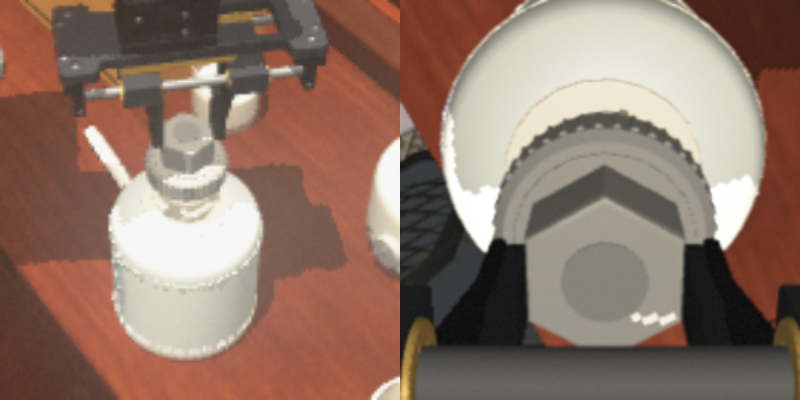

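Centred by eye: the cap hangs over the neck in both views. Lowering gently now.

```bash
python3 -m pendant '[{"jaw":0,"linear":[0,0,0.8],"twist":0},{"jaw":0,"linear":[0,0,0.5],"twist":0},{"jaw":0,"linear":[0,0,0.2],"twist":0},{"jaw":0,"linear":[0,0,0],"twist":0},{"jaw":0,"linear":[0,0,0],"twist":0}]'; python3 -m pendant '[{"jaw":0,"linear":[0,0,0.1],"twist":0},{"jaw":0,"linear":[0,0,0.1],"twist":0},{"jaw":0,"linear":[0,0,0.1],"twist":0},{"jaw":0,"linear":[0,0,0],"twist":0},{"jaw":0,"linear":[0,0,0],"twist":0}]'
```

```text
time: 7.72
position: [0.5017, -0.1223, 0.2048]
tool_rot: [0.849, 0.528, -0.0, -0.0]
ft_force: [0.1, 0.1, -0.8]
grip_width: 0.0388
grip_force: 30.0
time: 8.13
position: [0.5022, -0.1226, 0.2027]
tool_rot: [0.849, 0.528, 0.0, 0.0]
ft_force: [-1.5, 0.3, 4.6]
grip_width: 0.039
grip_force: 30.0
```

```bash
python3 -m pendant '[{"jaw":0,"linear":[0,0,0.05],"twist":-4},{"jaw":0,"linear":[0,0,0],"twist":-4},{"jaw":0,"linear":[0,0,0],"twist":-4},{"jaw":0,"linear":[0,0,0],"twist":-4},{"jaw":0,"linear":[0,0,0],"twist":0}]';python3 -c "
from h import *
o=robot.get_obs();print(o['position'],o['ft_force'],o['moment'],o['q'][5])"
```

```text
time: 8.55
position: [0.5018, -0.1224, 0.2013]
tool_rot: [0.767, 0.642, -0.0, -0.0]
ft_force: [0.6, -0.8, -0.9]
grip_width: 0.0389
grip_force: 30.0
[ 0.50176086 -0.1223769   0.20131624] [ 0.55103776 -0.78050387 -0.85183596] [-0.0713215   0.05642034 -0.00950387] -0.27856003744001007
```

```bash
python3 -m pendant '[{"jaw":0,"linear":[0,0,0.1],"twist":0},{"jaw":0,"linear":[0,0,0.1],"twist":0},{"jaw":0,"linear":[0,0,0.1],"twist":0},{"jaw":0,"linear":[0,0,0],"twist":0}]';python3 -m pendant '[{"jaw":0,"linear":[0,0,0.1],"twist":0},{"jaw":0,"linear":[0,0,0.1],"twist":0},{"jaw":0,"linear":[0,0,0],"twist":0}]'
```

```text
time: 8.88
position: [0.5019, -0.1224, 0.1983]
tool_rot: [0.768, 0.641, -0.0, -0.0]
ft_force: [-0.1, 0.7, -1.4]
grip_width: 0.0385
grip_force: 30.0
time: 9.13
position: [0.5021, -0.1226, 0.1978]
tool_rot: [0.767, 0.641, 0.0, 0.0]
ft_force: [-1.8, 0.4, 8.4]
grip_width: 0.039
grip_force: 30.0
```

```bash
python3 -m pendant '[{"jaw":0,"linear":[0,0,-0.06],"twist":-5},{"jaw":0,"linear":[0,0,-0.03],"twist":-5},{"jaw":0,"linear":[0,0,-0.03],"twist":-5},{"jaw":0,"linear":[0,0,0],"twist":0}]';python3 -c "
from h import *
o=robot.get_obs();print(o['position'],o['ft_force'],o['moment'],o['q'][5])"
```

```text
time: 9.47
position: [0.5028, -0.1229, 0.199]
tool_rot: [0.676, 0.737, 0.0, 0.001]
ft_force: [0.7, -0.1, 5.6]
grip_width: 0.0389
grip_force: 30.0
[ 0.50278844 -0.12286221  0.19895418] [ 0.74978534 -0.05241146  5.55812188] [-0.0408013   0.1212299   0.01064613] -0.5418857292975832
```

Riding up a rib as expected, so I'll keep turning back.

```bash
python3 -m pendant '[{"jaw":0,"linear":[0,0,-0.03],"twist":-5},{"jaw":0,"linear":[0,0,-0.03],"twist":-5},{"jaw":0,"linear":[0,0,-0.03],"twist":-5},{"jaw":0,"linear":[0,0,0],"twist":0}]';python3 -m pendant '[{"jaw":0,"linear":[0,0,-0.03],"twist":-5},{"jaw":0,"linear":[0,0,-0.03],"twist":-5},{"jaw":0,"linear":[0,0,0],"twist":0}]'
```

```text
time: 9.8
position: [0.5028, -0.1229, 0.1999]
tool_rot: [0.574, 0.819, 0.0, 0.001]
ft_force: [0.5, 0.2, 5.7]
grip_width: 0.039
grip_force: 30.0
time: 10.05
position: [0.5029, -0.1229, 0.2005]
tool_rot: [0.5, 0.866, 0.0, 0.001]
ft_force: [-0.6, -0.7, 5.2]
grip_width: 0.0389
grip_force: 30.0
```

```bash
python3 -m pendant '[{"jaw":0,"linear":[0,0,-0.03],"twist":-5},{"jaw":0,"linear":[0,0,-0.02],"twist":-5},{"jaw":0,"linear":[0,0,0],"twist":0}]';python3 -m pendant '[{"jaw":0,"linear":[0,0,0],"twist":-5},{"jaw":0,"linear":[0,0,0],"twist":-5},{"jaw":0,"linear":[0,0,0],"twist":0}]'
```

```text
time: 10.3
position: [0.502, -0.1225, 0.1999]
tool_rot: [0.424, 0.906, -0.0, 0.0]
ft_force: [0.6, 0.3, -1.1]
grip_width: 0.0387
grip_force: 30.0
time: 10.55
position: [0.5018, -0.1224, 0.1996]
tool_rot: [0.344, 0.939, 0.0, -0.0]
ft_force: [0.7, 0.2, -1.2]
grip_width: 0.0388
grip_force: 30.0
```

The cap is free over the gap; lowering it.

```bash
python3 -m pendant '[{"jaw":0,"linear":[0,0,0.15],"twist":0},{"jaw":0,"linear":[0,0,0.1],"twist":0},{"jaw":0,"linear":[0,0,0],"twist":0}]';python3 -m pendant '[{"jaw":0,"linear":[0,0,0.15],"twist":0},{"jaw":0,"linear":[0,0,0.1],"twist":0},{"jaw":0,"linear":[0,0,0],"twist":0}]'
```

```text
time: 10.8
position: [0.5016, -0.1223, 0.1969]
tool_rot: [0.345, 0.939, 0.0, -0.0]
ft_force: [0.4, -0.0, -1.5]
grip_width: 0.0387
grip_force: 30.0
time: 11.05
position: [0.5017, -0.1223, 0.1945]
tool_rot: [0.344, 0.939, 0.0, -0.0]
ft_force: [0.9, 0.4, -0.5]
grip_width: 0.0389
grip_force: 30.0
```

```bash
python3 -m pendant '[{"jaw":0,"linear":[0,0,0.1],"twist":0},{"jaw":0,"linear":[0,0,0.1],"twist":0},{"jaw":0,"linear":[0,0,0],"twist":0},{"jaw":0,"linear":[0,0,0],"twist":0},{"jaw":0,"linear":[0,0,0],"twist":0}]';python3 -c "
from h import *
o=robot.get_obs();print(o['position'],o['ft_force'],o['moment'],o['q'][5])"
```

```text
time: 11.47
position: [0.502, -0.1225, 0.1929]
tool_rot: [0.344, 0.939, -0.0, 0.0]
ft_force: [-0.2, 0.8, 0.5]
grip_width: 0.039
grip_force: 30.0
[ 0.50198545 -0.12246764  0.1929221 ] [-0.15916734  0.8395107   0.49952304] [-0.03672537  0.00160908 -0.03324759] -1.3244894057661218
```

Dropped in. Screwing clockwise while following the lead and watching the moment.

```bash
python3 -m pendant '[{"jaw":0,"linear":[0,0,0.03],"twist":5},{"jaw":0,"linear":[0,0,0.02],"twist":5},{"jaw":0,"linear":[0,0,0.02],"twist":5},{"jaw":0,"linear":[0,0,0],"twist":0}]';python3 -c "
from h import *
o=robot.get_obs();print(o['position'],o['ft_force'],o['moment'],o['q'][5])"
```

```text
time: 11.8
position: [0.5022, -0.1226, 0.1923]
tool_rot: [0.464, 0.886, 0.0, 0.0]
ft_force: [-0.3, -0.4, 1.7]
grip_width: 0.0388
grip_force: 30.0
[ 0.50219127 -0.12258301  0.19232667] [-0.28366842 -0.41234029  1.74082051] [-0.0250987   0.01011374 -0.03565271] -1.0612828740128366
```

```bash
python3 -m pendant '[{"jaw":0,"linear":[0,0,0.02],"twist":5},{"jaw":0,"linear":[0,0,0.02],"twist":5},{"jaw":0,"linear":[0,0,0.02],"twist":5},{"jaw":0,"linear":[0,0,0],"twist":0}]';python3 -c "
from h import *
o=robot.get_obs();print(o['position'],o['ft_force'],o['moment'],o['q'][5])"
```

```text
time: 12.13
position: [0.5023, -0.1226, 0.1918]
tool_rot: [0.575, 0.818, 0.0, 0.001]
ft_force: [0.4, 0.1, 2.6]
grip_width: 0.0389
grip_force: 30.0
[ 0.5022591  -0.12259753  0.19181331] [0.38242512 0.06900855 2.58778335] [-0.07041267  0.01387282  0.04865823] -0.8015981584019609
```

```bash
python3 -m pendant '[{"jaw":0,"linear":[0,0,0.02],"twist":5},{"jaw":0,"linear":[0,0,0.02],"twist":5},{"jaw":0,"linear":[0,0,0.02],"twist":5},{"jaw":0,"linear":[0,0,0],"twist":0}]';python3 -c "
from h import *
o=robot.get_obs();print(o['position'],o['ft_force'],o['moment'],o['q'][5])"
```

```text
time: 12.47
position: [0.5023, -0.1226, 0.1913]
tool_rot: [0.676, 0.737, 0.0, 0.001]
ft_force: [-1.0, 1.0, 2.5]
grip_width: 0.039
grip_force: 30.0
[ 0.50228887 -0.12263521  0.19125417] [-0.99102954  0.95989214  2.52478403] [-0.08860992  0.04903827  0.0144439 ] -0.5412127353909355
```

```bash
python3 -m pendant '[{"jaw":0,"linear":[0,0,0.02],"twist":5},{"jaw":0,"linear":[0,0,0.02],"twist":5},{"jaw":0,"linear":[0,0,0],"twist":0}]';python3 -c "
from h import *
o=robot.get_obs();print(o['position'],o['ft_force'],o['moment'],o['q'][5])"
```

```text
time: 12.72
position: [0.5023, -0.1226, 0.1909]
tool_rot: [0.738, 0.675, 0.0, 0.001]
ft_force: [0.0, -1.1, 3.9]
grip_width: 0.039
grip_force: 30.0
[ 0.5022982  -0.12264487  0.19086701] [ 0.01147102 -1.08846764  3.93372003] [-0.09123955  0.03928601  0.05226506] -0.3676890282087977
```

```bash
python3 -m pendant '[{"jaw":0,"linear":[0,0,0.02],"twist":4},{"jaw":0,"linear":[0,0,0.01],"twist":3},{"jaw":0,"linear":[0,0,0],"twist":0}]';python3 -c "
from h import *
o=robot.get_obs();print(o['position'],o['ft_force'],o['moment'],o['q'][5])"
```

```text
time: 12.97
position: [0.5023, -0.1226, 0.1905]
tool_rot: [0.777, 0.629, 0.0, 0.001]
ft_force: [0.5, -0.2, 3.9]
grip_width: 0.039
grip_force: 30.0
[ 0.50228022 -0.12262516  0.19054026] [ 0.49209832 -0.18796896  3.91007949] [-0.10299267  0.03660061 -0.03539446] -0.2467975012711787
```

```bash
python3 -m pendant '[{"jaw":0,"linear":[0,0,0],"twist":3},{"jaw":0,"linear":[0,0,0],"twist":0},{"jaw":0,"linear":[0,0,0],"twist":0}]';python3 -c "
from h import *
o=robot.get_obs();print(o['position'],o['ft_force'],o['moment'],o['q'][5])"
```

```text
time: 13.22
position: [0.5022, -0.1226, 0.1904]
tool_rot: [0.793, 0.609, 0.0, 0.0]
ft_force: [0.3, -0.2, 4.6]
grip_width: 0.0391
grip_force: 30.0
[ 0.50219642 -0.12260573  0.19042905] [ 0.2888352  -0.21503752  4.57582438] [-0.10071855  0.07637117 -0.01577146] -0.19453068406922813
```

```bash
python3 -m pendant '[{"jaw":0,"linear":[0,0,0],"twist":3},{"jaw":0,"linear":[0,0,0],"twist":0}]';python3 -c "
from h import *
o=robot.get_obs();print(o['position'],o['ft_force'],o['moment'],o['q'][5])"
```

```text
time: 13.38
position: [0.5021, -0.1229, 0.1904]
tool_rot: [0.809, 0.588, -0.0, 0.001]
ft_force: [-0.3, -1.4, 4.5]
grip_width: 0.0387
grip_force: 30.1
[ 0.50205104 -0.12291074  0.19039289] [-0.29341717 -1.43114245  4.45918685] [-0.34122458  0.15691802  0.39778608] -0.1412984289044629
```

```bash
python3 -m pendant '[{"jaw":0,"linear":[0,0,0],"twist":3},{"jaw":0,"linear":[0,0,0],"twist":0}]';python3 -c "
from h import *
o=robot.get_obs();print(o['position'],o['ft_force'],o['moment'],o['q'][5])"
```

```text
time: 13.55
position: [0.5021, -0.1228, 0.1904]
tool_rot: [0.824, 0.566, -0.0, 0.001]
ft_force: [0.6, -0.9, 5.3]
grip_width: 0.0391
grip_force: 30.1
[ 0.5020782  -0.12282239  0.1904202 ] [ 0.55235115 -0.87134257  5.26767272] [-0.31018036  0.15197786  0.45319611] -0.08862567547353367
```

Stop reached at 0.4 Nm and home height. Unload, release and retreat.

```bash
python3 -m pendant '[{"jaw":0,"linear":[0,0,-0.05],"twist":-3},{"jaw":0.55,"linear":[0,0,0],"twist":0},{"jaw":0.8,"linear":[0,0,0],"twist":0},{"jaw":1,"linear":[0,0,0],"twist":0},{"jaw":1,"linear":[0,0,0],"twist":0},{"jaw":1,"linear":[0,0,0],"twist":0},{"jaw":1,"linear":[0,0,0],"twist":0}]';python3 -m pendant '[{"jaw":1,"linear":[0,0,-1],"twist":0},{"jaw":1,"linear":[0,0,-3],"twist":0},{"jaw":1,"linear":[0,0,-4],"twist":0},{"jaw":1,"linear":[0,0,-4],"twist":0},{"jaw":1,"linear":[0,0,0],"twist":0},{"jaw":1,"linear":[0,0,0],"twist":0}]'
python3 - <<'E'
from h import *
b=cam('wrist');a=cam('scene')
uu,vv=np.meshgrid(np.arange(0,560),np.arange(0,300));uv=np.c_[uu.ravel(),vv.ravel()]
P=depth_pts(b,uv);k=(np.hypot(P[:,0]-.502,P[:,1]+.122)<.03)
print(np.histogram(P[k,2],np.arange(.13,.22,.004)))
t=k&(P[:,2]>.19)&(P[:,2]<.205);print(np.median(P[t],0),P[t].mean(0))
A=np.c_[P[t][:,:2]-P[t][:,:2].mean(0),np.ones(t.sum())];print('tilt',np.linalg.lstsq(A,P[t,2],rcond=None)[0])
cv2.imwrite('pics/f.png',np.hstack([cv2.resize(a['color'][180:320,230:370],(400,400)),cv2.resize(b['color'][50:330,130:410],(400,400))]))
E
```

```text
time: 14.13
position: [0.5016, -0.1223, 0.1903]
tool_rot: [0.81, 0.586, -0.0, -0.0]
ft_force: [-0.1, 0.3, -0.1]
grip_width: 0.0711
grip_force: 0.0
time: 14.63
position: [0.5035, -0.1231, 0.3142]
tool_rot: [0.81, 0.586, 0.002, 0.003]
ft_force: [0.3, -0.8, -0.9]
grip_width: 0.0867
grip_force: 0.0
(array([   0,    0,    0,    0,    0,    0,    0,    0,    0,  150, 1046,
         45,   39,   46,   46,   55, 1810,   92,    0,    0,    0,    0]), array([0.13 , 0.134, 0.138, 0.142, 0.146, 0.15 , 0.154, 0.158, 0.162,
       0.166, 0.17 , 0.174, 0.178, 0.182, 0.186, 0.19 , 0.194, 0.198,
       0.202, 0.206, 0.21 , 0.214, 0.218]))
[ 0.50325383 -0.11998949  0.19674333] [ 0.50313468 -0.12018331  0.19660615]
tilt [-0.00401156 -0.02110134  0.19660615]
```

View pics/f.png

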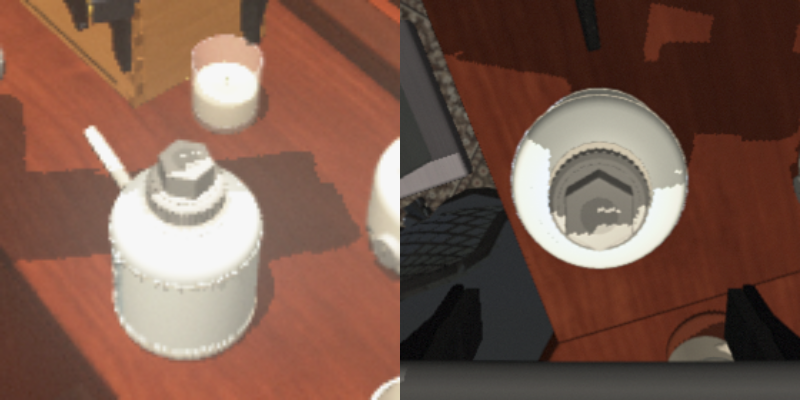

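The cap sits level with its knob top at 0.1967 m, exactly the home height, and the gripper is clear. Handing in.

```bash
python3 -c "
from rig import robot
print(robot.hand_in())"
```

```text
the job is handed in; nothing more can be done
None
```

The cap is screwed fully home on the tank and released: it came up against the stop at about 0.4 Nm, its knob top measured 0.1967 m (the home height), and the job was handed in after about 15 s of robot time; no verdict was shown.

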